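# Drive the cabinet door's pivot pin home

## Robot

A 6-joint arm with a two-finger parallel gripper is mounted at the origin on the work surface. World frame = base frame: x ahead of the robot, y to its left, z up, the work surface at z = 0. Lengths are in m, angles in rad, forces in N, time in s.
With the tool pointing down it reaches from about 0.4 to 0.925 m from the base axis. Payload 12.5 kg.
Tool frame: the origin (TCP) lies midway between the tips of the shut fingers; the grasp point (between the pads) lies 19 mm behind it; z points along the fingers, y is the line along which they close (so a half turn about z gives the same grasp; the last joint's range is limited). The gripper opens to 95 mm and grips with 3 to 60 N. Pads are 20 mm wide; open, the fingers measure 119 mm over their backs; the gripper's body (75 mm by 180 mm) begins 59 mm behind the grasp point.
Start: joints at [1.202, 0.491, 1.559, -0, 1.092, -0.106], TCP at [0.162, 0.604, 0.194] pointing down, gripper open.
Joint ranges: [-3.1, 3.1], [-0.84, 2.19], [0.05, 2.79], [-1.13, 4.28], [0.06, 2.93], [-2.69, 2.69]. Speed limits (rad/s): [2.22, 2.22, 2.79, 3.14, 3.14, 3.14].

## Interface

Orientations are given as a unit quaternion [w, x, y, z].
In Python, from cell import arm, eyes gives the robot as it stands.
- The arm moves only by the shell command python3 -m handwheel 'ROWS' [OPENING] [FORCE]. ROWS is JSON, one flat list of numbers, 4 for each row, row after row: the shift along the tool's x, y, z in m, then the turn about the tool's z in units of 5 degrees (1.0 is 5 degrees). A call has 1 to 20 rows; each row shifts and turns the commanded pose from where the row before left it, along the tool's axes as they then stand; what a row does not reach is not made up. A row lasts 1/10 s, in which the tool goes at most 50 mm and 8.59 degrees, less where a joint would pass 70% of its speed; a pose out of reach is approached as far as the arm can. A call with a gripper value outside its range is refused whole. OPENING is the gripper's target within -1 to 1 (fully open at 1, half-way at 0, shut at -1), set as the call begins (- or left out, the last holds). The fingers move at their own pace and stop on an object; FORCE is the grip in N (left out, the last holds). Time passes only in rows, so rows that do not move let the fingers close. It gives the time, the measured TCP pose, the force, the opening and the grip force at its end, in the units of the state.
- arm.get_state(): the state, without advancing time (a new reading comes with each control period).
- eyes.get_image(name): name is "side" or "top" or "wrist"; returns the picture (400x640x3 uint8, red, green, blue); there is no depth.
- eyes.camera_params(name): a dict with "fx", "fy", "cx", "cy" (pixels), "xyz" and "orientation" of the camera in the world; the wrist camera has in their place "hand_eye" (4x4, takes a point from camera to tool coordinates, whose origin is the TCP and whose axes are the flange's). Camera axes: x right, y up, looking along -z (the intrinsics and any distortion apply to the point x, -y, -z); pixel columns grow to the right and rows downward; lengths in m; the calibration is good to about 2 mm. A picture is of the moment at which its call begins: read the wrist's pose just before it. camera_params takes no time and is no camera call.
- arm.hand_in(): hands the job in; it is judged then, once.
Trained networks look in the newest picture that a camera, given by its name, has taken for a name from the list of things; names that differ only in an ending like _2 or _b are one class to them, and where a whole thing is asked for, a point or a joint stands for the part that bears it (a point fixed in the world has none). Each returns a list of dicts, best first, with "confidence" (0 to 1); they miss things now and then, are a little off and sometimes report something else, mostly with a low value. They report only what shows in the picture. A call takes as long as a camera call. They do not tell look-alikes from the thing itself.
- eyes.masks_of(camera, name): "mask" (400x640 bool, what is visible of it) and "centre" ([row, column] in pixels, amid what is visible of it).
- eyes.spot_point(camera, name): "centre" ([row, column] in pixels: a listed point, or the origin of a listed thing).
The state is a dict: "t": time; "q": joint angles; "dq": joint speeds; "tau": joint torques, N m; "position": TCP position; "tool_rot": TCP orientation; "ft_force": force on the tool from outside, world axes, zero at the start; "ft_torque": the same for the moment, N m; "finger_gap": opening from 0.0 (shut) to 1.0 (fully open); "finger_force": force on a finger pad.
Only numpy, scipy, OpenCV 4.12 (cv2) and the standard library are available. Lean on these libraries where they do the work, as an engineer would, in place of code of your own. Each camera call takes 0.05 s, during which the arm holds its last target. There are 200 camera calls.

## Task

The brass pivot pin of the black cabinet's door has been started in its bracket but still stands proud: hold the mallet by its handle and drive the pin down with brisk blows until its head is home on the bracket, then set the mallet back down with its head on the cork mat. The door is to be left fully shut; ease it, don't slam it, and leave the glasses, plate, egg mould and canister where they are. Touch the pin only with the mallet, and do not knock the cabinet or its door with it.

Things in the scene. Friction and masses are not known exactly. Their poses are not given: they have to be found in the camera images.
- pin_top (a point): Centre of the top of the brass pin's round head (head 16 mm in diameter, 5 mm thick; shank 7 mm), a slotted spring pin standing upright in a steel bracket at the front left corner of the cabinet's roof. The pin's axis is also the axis on which the door swings. Fully proud, the top of the head is 265 mm above the counter; home, it is 247 mm. At home the head rests on the bracket's boss (20 mm in diameter), 17 mm above the cabinet's roof.
- hinge_pin (a joint): How far the pin is driven down, m: 0 is fully proud, 0.018 is home (a hard stop). The pin is gripped by its own spring: it needs about 11 N to move down and stays where it is left.
- cabinet: Black steel wall cabinet standing fixed on the counter, 160 mm deep (x), 280 mm wide (y), 230 mm high, roof flat; origin at the centre of its underside on the counter; its front, with the door, faces its own -x, its own +y side is the hinge side. The pin's axis is at its own x = -89 mm, y = +130 mm. It stays put.
- door_corner (a point): Top free corner of the door's outer face. The door is a black steel frame with a glass pane, 276 mm wide, 14 mm thick, 206 mm high, its top edge 222 mm above the counter; its pivot axis is the pin's axis, 268 mm from this corner along the door and 7 mm behind its outer face. A steel knob sticks out 29 mm from the outer face near the free edge, 100 mm above the counter. Axes: own -x points out of the door's outer face, own +y along the door to the hinge.
- door (a joint): Opening angle of the door, rad: 0 shut (a stop), growing as the free edge swings out to the front, away from the cabinet. It swings with light friction (about 1 N at the free edge) and stays where it is left.
- mallet_head (a point): Centre of the mallet's head. The mallet is an orange dead-blow mallet with black rubber faces: head a cylinder 45 mm in diameter, 75 mm long, standing upright on its round face with the handle level; the lower face is 37.5 mm below this point. Own x points from the handle to the head, own z is the head's axis (up). Mass about 0.34 kg, centre of mass 15 mm from this point towards the handle.
- mallet_grip (a point): Good place to hold the mallet's handle: centre of the handle, 85 mm from the head's centre. The handle is a straight bar 20 mm wide, 26 mm high, that ends 200 mm from the head's centre; it is level, at the head's mid-height. Same axes as mallet_head.
- mat_top (a point): Centre of the top of the cork mat, 260 mm (own x) by 140 mm (own y), 4 mm thick, fixed on the counter. The mallet stands on it at first.
- tumblers_a: Stack of three nested clear glass tumblers in the cabinet, 73 mm in diameter, 145 mm high; origin at the centre of its underside.
- tumblers_b: Stack of two nested clear glass tumblers in the cabinet, 73 mm in diameter, 115 mm high; origin at the centre of its underside.
- plate: White ceramic plate, 170 mm in diameter, 18 mm high; origin at the centre of its underside.
- egg_mould: Silicone egg mould with six round cups, 185 x 125 x 32 mm; origin at the centre of its underside.
- canister: Stainless canister with lid and black knob, 104 mm in diameter, 154 mm high; origin at the centre of its underside.
There are look-alikes about, which are no part of the job. Of the things like the part that bears mallet_head, leave any that is purple or turquoise; of the rest the larger one is meant.

How it is judged:
By the outcome, as a careful person would: the job done as asked, in the order asked, and still so for the second after the job is handed in, with the robot touching nothing.
It also fails if it takes over 67 s, if anything falls off the work surface, if the arm or the gripper's body presses on something with over 40 N, if the wrist force passes 120 N, or if a joint passes its speed limit or range.

## Working session

There is one attempt and no reset: what is moved stays moved. The work goes in short steps, Python scripts to look and compute and a shell command to move; the robot and the scene stay as the last step left them, time stands still between calls to the robot, and variables do not carry over. Pictures are saved under pics/ and viewed, at most 10 in all, crops included, and the job is handed in when it is done.

```bash
mkdir -p pics; ls; cat > h.py <<'E'
import numpy as np, cv2
from scipy.spatial.transform import Rotation as R
from cell import arm, eyes
def cam(name, st=None):
    p=eyes.camera_params(name)
    if 'hand_eye' in p:
        H=np.array(p['hand_eye']); q=st['tool_rot']
        T=np.eye(4); T[:3,:3]=R.from_quat([q[1],q[2],q[3],q[0]]).as_matrix(); T[:3,3]=st['position']
        M=T@H
        return p,M[:3,:3],M[:3,3]
    q=p['orientation']
    return p,R.from_quat([q[1],q[2],q[3],q[0]]).as_matrix(),np.array(p['xyz'])
def ray(c,rc):
    p,Rm,t=c
    d=np.array([(rc[1]-p['cx'])/p['fx'],-(rc[0]-p['cy'])/p['fy'],-1.])
    d=Rm@d; return t,d/np.linalg.norm(d)
def on_z(c,rc,z):
    t,d=ray(c,rc); return t+d*(z-t[2])/d[2]
def proj(c,X):
    p,Rm,t=c; v=Rm.T@(np.array(X)-t); return np.array([p['cy']-p['fy']*v[1]/-v[2], p['cx']+p['fx']*v[0]/-v[2]])
def tri(rays):
    A=np.zeros((3,3));b=np.zeros(3)
    for t,d in rays:
        P=np.eye(3)-np.outer(d,d);A+=P;b+=P@t
    return np.linalg.solve(A,b)
def save(name,im): cv2.imwrite('pics/'+name+'.png',im[:,:,::-1])
E
python3 - <<'E'
from h import *
for n in ('side','top'):
    im=eyes.get_image(n); save(n+'0',im); p=eyes.camera_params(n); print({k:np.round(v,3) if not isinstance(v,str) else v for k,v in p.items()})
    c=cam(n)
    for t in ['pin_top','door_corner','mallet_head','mallet_grip','mat_top','cabinet','plate','egg_mould','canister','tumblers_a']:
        for r in eyes.spot_point(n,t)[:4]: print(n,t,np.round(r['centre'],1),round(r['confidence'],2))
a=cv2.imread('pics/side0.png');b=cv2.imread('pics/top0.png')
print(arm.get_state())
print({k:v for k,v in eyes.camera_params('wrist').items()})
E
```

```text
pics
{'fx': np.float64(422.981), 'fy': np.float64(422.981), 'cx': np.float64(319.394), 'cy': np.float64(198.686), 'xyz': array([-0.213,  0.183,  1.152]), 'orientation': array([-0.556, -0.165,  0.246,  0.777])}
side pin_top [162.6 188.9] 0.59
side door_corner [179.2 288.4] 0.81
side mallet_head [264. 316.] 0.92
side mallet_head [278.5 463.3] 0.91
side mallet_head [172.  379.5] 0.73
side mallet_head [168.5 446.2] 0.51
side mallet_grip [196.4 380.8] 0.93
side mallet_grip [246.1 322.9] 0.87
side mallet_grip [254.6 441.4] 0.84
side mallet_grip [182.6 452.8] 0.79
side mat_top [192.3 371.2] 0.92
side mat_top [176.6 288.8] 0.55
side cabinet [182.2 243.6] 0.8
side plate [280.2 247.1] 0.61
side canister [146.  340.7] 0.66
side tumblers_a [176.5 256.8] 0.94
{'fx': np.float64(493.395), 'fy': np.float64(493.395), 'cx': np.float64(319.786), 'cy': np.float64(191.188), 'xyz': array([ 0.168, -0.076,  1.834]), 'orientation': array([-0.698, -0.055,  0.048,  0.713])}
top door_corner [170.9 292.2] 0.83
top mallet_head [162.1 386.8] 0.78
top mallet_head [278.8 414.4] 0.73
top mallet_head [224.9 307. ] 0.6
[... 951 characters left out ...]
.78941844e-07,  1.31044456e-01,  9.91376492e-01,  4.28377481e-05]), 'ft_force': array([-0.55614948,  0.34961996,  0.02261151]), 'ft_torque': array([ 0.03072937,  0.02879536, -0.02664294]), 'finger_force': 0.0, 'finger_gap': 0.9982906225117769}
{'fx': 352.5481157273787, 'fy': 352.5481157273787, 'cx': 320.08526666934785, 'cy': 200.65218789472428, 'hand_eye': array([[ 2.55951202e-04,  9.65021414e-01,  2.62170948e-01,
         7.48051187e-02],
       [ 9.99999804e-01, -9.70173641e-05, -6.19165925e-04,
         7.82579083e-04],
       [-5.72073242e-04,  2.62171055e-01, -9.65021249e-01,
        -1.90152853e-01],
       [ 0.00000000e+00,  0.00000000e+00,  0.00000000e+00,
         1.00000000e+00]])}
```

View pics/side0.png

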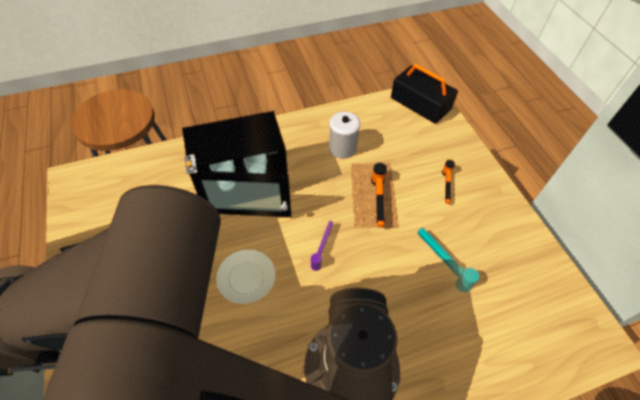

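View pics/top0.png

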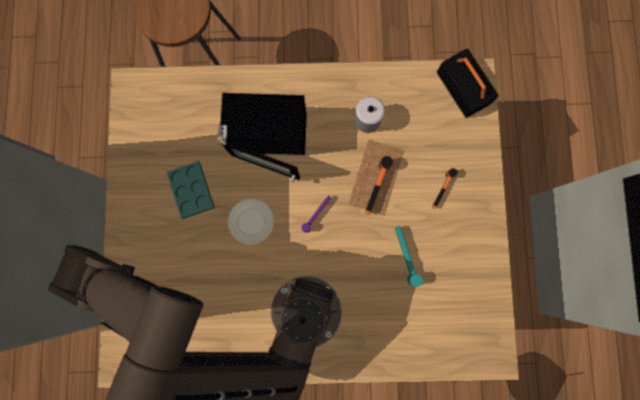

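```bash
python3 - <<'E'
from h import *
S=cam('side');T=cam('top')
r=lambda v:np.round(v,3)
print('mat',r(on_z(S,[192.3,371.2],.004)),r(on_z(T,[178.3,379],.004)))
for n,a,b in [('head',(172,379.5),(162.1,386.8)),('h2',(264,316),(224.9,307)),('h3',(278.5,463.3),(278.8,414.4)),('h4',(168.5,446.2),(174.3,448.2)),
 ('g',(196.4,380.8),(185.3,378.6)),('g4',(182.6,452.8),(190.7,440.8)),('corner',(179.2,288.4),(170.9,292.2)),('tumb',(176.5,256.8),(178,250))]:
    x=tri([ray(S,a),ray(T,b)]); print(n,r(x),r(proj(S,x)-a))
print('pin',r(on_z(S,[162.6,188.9],.265)),'cab S',r(on_z(S,[182.2,243.6],0)),'T',r(on_z(T,[132.8,270.2],0)),'corner S/T z.222',r(on_z(S,[179.2,288.4],.222)),r(on_z(T,[170.9,292.2],.222)))
E
```

```text
mat [ 0.496 -0.267  0.004] [ 0.48  -0.284  0.004]
head [ 0.532 -0.308  0.052] [0.089 0.421]
h2 [ 0.312 -0.01  -0.008] [0.007 0.035]
h3 [ 0.11  -0.389  0.037] [0.649 1.845]
h4 [ 0.484 -0.534  0.039] [0.069 0.278]
g [ 0.448 -0.277  0.04 ] [0.052 0.227]
g4 [ 0.415 -0.503  0.064] [-0.614 -2.181]
corner [0.471 0.023 0.23 ] [-0.275 -1.743]
tumb [0.422 0.129 0.351] [-1.586 -9.102]
pin [0.58  0.262 0.265] cab S [0.674 0.125 0.   ] T [0.667 0.125 0.   ] corner S/T z.222 [0.474 0.018 0.222] [0.474 0.028 0.222]
```

The pictures show four mallet-like tools:

| Tool | Side view (row, col) | Top view (row, col) |
|---|---|---|
| Large orange, on the cork mat | 172, 380 | 162, 387 |
| Small orange | 168, 446 | 174, 448 |
| Purple | 264, 316 | 225, 307 |
| Turquoise | 278, 463 | 279, 414 |

The large orange one on the mat is meant, because the colour rule excludes purple and turquoise and it is larger than the other orange one. The door is ajar, with its corner at top (171, 292). The pin is at side (163, 189). I'll look at the pin first on the way across.

```bash
cat >> h.py <<'E'
def goto(x,y,z,N,hyaw=None,st=None):
    """tool-axis shift per row for N rows; hyaw = desired world yaw (deg) of -tool x"""
    st=st or arm.get_state(); q=st['tool_rot']; M=R.from_quat([q[1],q[2],q[3],q[0]]).as_matrix()
    d=M.T@(np.array([x,y,z])-st['position']); cur=np.degrees(np.arctan2(-M[1,0],-M[0,0]))
    print('total',np.round(d,4),'per row',np.round(d/N,4),'hyaw now',round(cur,2), 'turn units', None if hyaw is None else round(-(hyaw-cur)/5,3))
E
python3 -m handwheel '[-0.028,-0.017,-0.014,0, -0.028,-0.017,-0.014,0, -0.028,-0.017,-0.014,0, -0.028,-0.017,-0.014,0, -0.028,-0.017,-0.014,0, -0.028,-0.017,-0.014,0, -0.028,-0.017,-0.014,0, -0.028,-0.017,-0.014,0, -0.028,-0.017,-0.014,0, -0.028,-0.017,-0.014,0, -0.028,-0.017,-0.014,0, -0.028,-0.017,-0.014,0, -0.028,-0.017,-0.014,0, -0.028,-0.017,-0.014,0, -0.028,-0.017,-0.014,0, 0,0,0,0, 0,0,0,0]' 1
python3 - <<'E'
from h import *
st=arm.get_state(); im=eyes.get_image('wrist'); save('w1',im); c=cam('wrist',st)
for t,z in [('pin_top',.265),('door_corner',.222),('cabinet',0)]:
    for r in eyes.spot_point('wrist',t)[:3]: print(t,np.round(r['centre'],1),round(r['confidence'],2),np.round(on_z(c,r['centre'],z),4))
st=arm.get_state();print(st['q'])
goto(.43,-.27,.2,1,-20)
E
```

```text
t: 2.8
position: [0.5017, 0.2479, 0.4035]
tool_rot: [-0.0, 0.132, 0.991, 0.0]
ft_force: [-0.8, -0.1, -0.1]
finger_gap: 0.997
finger_force: 0.0
pin_top [259.3 356.2] 0.58 [0.5848 0.2644 0.265 ]
door_corner [208.8 113.6] 0.86 [0.4769 0.0207 0.222 ]
door_corner [ 55.1 261.9] 0.72 [0.3692 0.2256 0.222 ]
door_corner [208.7   6.4] 0.21 [ 0.4461 -0.0929  0.222 ]
cabinet [254.2 277.9] 0.92 [0.6628 0.1261 0.    ]
[ 3.43017077e-01  2.55049147e-01  1.37736885e+00  1.73071238e-04
  1.50972338e+00 -9.66189608e-01]
total [-0.0658 -0.5196  0.2035] per row [-0.0658 -0.5196  0.2035] hyaw now -14.99 turn units 1.002
```

View pics/w1.png

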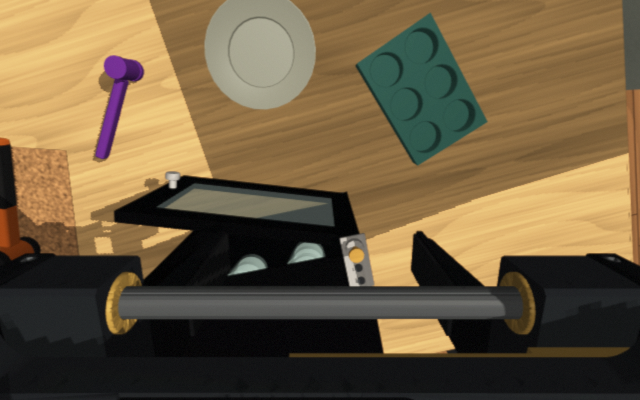

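The wrist view shows the gold pin head at about (257, 357), the door ajar with its knob at (178, 172), and the glasses inside. The pin estimates from the two cameras agree within 5 mm. Next is the mallet.

```bash

python3 -m handwheel '[-0.005,-0.037,0,0, -0.005,-0.037,0,0, -0.005,-0.037,0,0, -0.005,-0.037,0,0, -0.005,-0.037,0,0, -0.005,-0.037,0,0, -0.005,-0.037,0,0, -0.005,-0.037,0,0, -0.005,-0.037,0,0, -0.005,-0.037,0.03,0, -0.005,-0.037,0.03,0, -0.005,-0.037,0.03,0, -0.005,-0.037,0.04,0, -0.001,-0.037,0.04,1, 0,0,0,0, 0,0,0,0]' 1
python3 - <<'E'
from h import *
st=arm.get_state(); im=eyes.get_image('wrist'); save('w2',im[:,:,:]); c=cam('wrist',st)
for t,z in [('mallet_head',.0415),('mallet_grip',.0415),('mat_top',.004)]:
    for r in eyes.spot_point('wrist',t)[:3]: print(t,np.round(r['centre'],1),round(r['confidence'],2),np.round(on_z(c,r['centre'],z),4))
m=eyes.masks_of('wrist','mallet_head')
for r in m: print(np.round(r['centre']),r['mask'].sum(),round(r['confidence'],2))
print(np.round(arm.get_state()['q'],3))
E
```

```text
t: 4.6
position: [0.4319, -0.2626, 0.2401]
tool_rot: [-0.001, 0.174, 0.985, 0.001]
ft_force: [0.4, 0.4, 1.1]
finger_gap: 0.999
finger_force: 0.0
mallet_head [193.5 320.7] 0.7 [ 0.4532 -0.2685  0.0415]
mallet_head [264.9 312. ] 0.55 [ 0.5327 -0.3086  0.0415]
mallet_grip [246.  125.1] 0.98 [ 0.434  -0.5077  0.0415]
mallet_grip [ 26.8 486.6] 0.82 [ 0.3478 -0.052   0.0415]
mallet_grip [194.1 318.8] 0.63 [ 0.4531 -0.2708  0.0415]
mat_top [215.2 330.7] 0.88 [ 0.4929 -0.2694  0.004 ]
[207. 318.] 4449 0.86
[ 40. 180.] 2250 0.67
[218. 127.] 1528 0.62
[339. 400.] 2135 0.28
[-0.676  0.269  1.781  0.     1.089 -1.898]
```

View pics/w2.png

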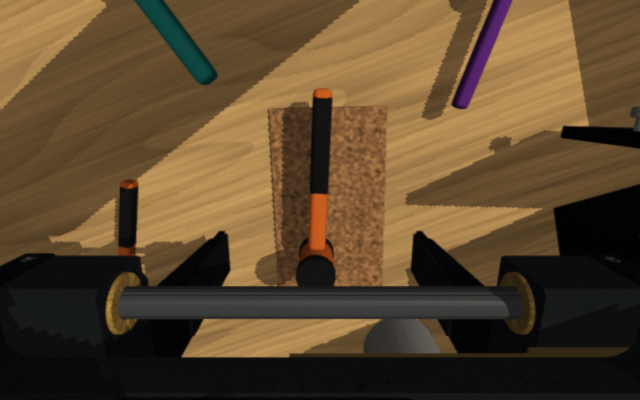

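```bash
python3 - <<'E'
from h import *
im=cv2.imread('pics/w2.png'); cv2.imwrite('pics/w2c.png',cv2.resize(im[80:300,60:420],None,fx=2.2,fy=2.2,interpolation=cv2.INTER_CUBIC))
st=arm.get_state(); c=cam('wrist',st)
hsv=cv2.cvtColor(im,cv2.COLOR_BGR2HSV)
for rc in [(93,322),(140,320.5),(190,320),(235,318)]: print(rc,np.round(on_z(c,rc,.0545),4))
print('headtop',np.round(on_z(c,(270,316),.079),4))
for X in [(.5327,-.3086,.0415)]: print(proj(c,X))
# handle column profile
for r in (100,120,150,180,200,220,235):
    row=im[r,290:350].astype(int); dark=(row.sum(1)<150)|((row[:,2]>150)&(row[:,0]<60)); k=np.where(dark)[0]+290; print(r,k.min() if len(k) else None,k.max() if len(k) else None)
E
```

```text
(93, 322) [ 0.3525 -0.2302  0.0545]
(140, 320.5) [ 0.3968 -0.2479  0.0545]
(190, 320) [ 0.4478 -0.2669  0.0545]
(235, 318) [ 0.4966 -0.287   0.0545]
headtop [ 0.5255 -0.2998  0.079 ]
[263.28384336 311.51202952]
100 313 331
120 290 330
150 290 329
180 296 328
200 292 326
220 294 326
235 290 325
```

View pics/w2c.png

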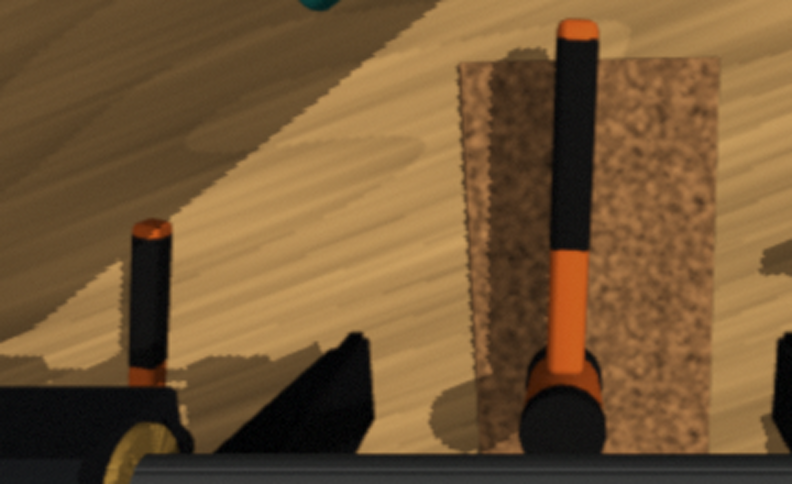

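The crop confirms it: the large orange mallet with black faces stands on the cork mat, and the small orange look-alike is to its left. I'll grasp about 70 mm from the head.

```bash
python3 - <<'E'
from h import *
goto(.470,-.2765,.0225,1,-21.5)
E
```

```text
total [-0.0396 -0.0006  0.2192] per row [-0.0396 -0.0006  0.2192] hyaw now -19.94 turn units 0.312
```

```bash

python3 -m handwheel '[-0.010,0,0.025,0, -0.010,0,0.035,0, -0.010,0,0.035,0, -0.0096,-0.0006,0.035,0.3, 0,0,0.030,0, 0,0,0.025,0, 0,0,0.020,0, 0,0,0.014,0, 0,0,0,0, 0,0,0,0]' 1
python3 -m handwheel '[0,0,0,0,0,0,0,0,0,0,0,0,0,0,0,0,0,0,0,0,0,0,0,0,0,0,0,0,0,0,0,0]' -1 60
python3 -m handwheel '[0,0,-0.01,0,0,0,-0.02,0,0,0,-0.03,0,0,0,-0.04,0,0,0,-0.04,0,0,0,-0.04,0,0,0,-0.04,0,0,0,-0.04,0,0,0,0,0,0,0,0,0]' 
python3 - <<'E'
from h import *
im=eyes.get_image('wrist'); save('w3',im)
st=arm.get_state(); print(np.round(st['q'],3)); goto(.50,.20,.40,14,0)
E
```

```text
t: 5.85
position: [0.4695, -0.277, 0.0222]
tool_rot: [0.0, 0.187, 0.982, -0.0]
ft_force: [0.1, 0.0, -1.0]
finger_gap: 0.998
finger_force: 0.0
t: 6.65
position: [0.469, -0.2771, 0.0214]
tool_rot: [-0.0, 0.187, 0.982, 0.0]
ft_force: [-0.8, -0.4, 0.0]
finger_gap: 0.381
finger_force: 0.0
t: 7.65
position: [0.4688, -0.277, 0.2824]
tool_rot: [0.001, 0.187, 0.982, -0.0]
ft_force: [0.1, -0.1, -0.4]
finger_gap: 0.002
finger_force: 0.0
[-0.655  0.295  1.634  0.     1.214 -1.85 ]
total [ 0.146   0.455  -0.1187] per row [ 0.0104  0.0325 -0.0085] hyaw now -21.56 turn units -4.312
```

View pics/w3.png

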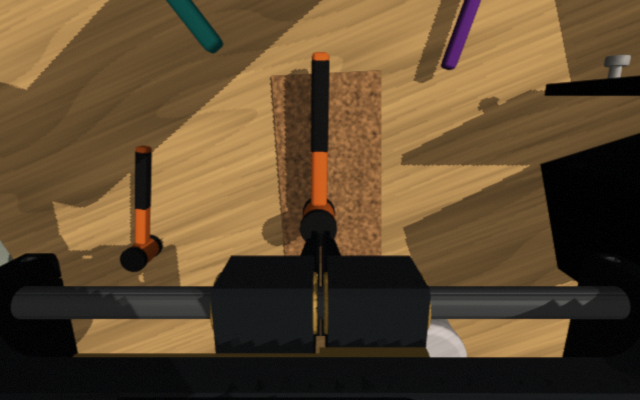

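The fingers close more slowly than I assumed, so they missed. The mallet still stands on the mat, with its head at (225, 318). I'll re-measure, go back and wait longer.

```bash
python3 - <<'E'
from h import *
st=arm.get_state(); c=cam('wrist',st)
eyes.get_image('wrist')
for t in ['mallet_head','mallet_grip']:
    for r in eyes.spot_point('wrist',t)[:3]: print(t,np.round(r['centre'],1),round(r['confidence'],2),np.round(on_z(c,r['centre'],.0415),4))
print('headtop',on_z(c,(226,317.5),.079), 'end',on_z(c,(55,320.5),.0545),'mid',on_z(c,(185,319.5),.0545))
goto(.470,-.2775,.0225,1,-21.5)
E
```

```text
mallet_head [222.9 316.7] 0.81 [ 0.5336 -0.3062  0.0415]
mallet_head [253.4 138.7] 0.81 [ 0.4869 -0.5397  0.0415]
mallet_grip [155.6 320. ] 0.88 [ 0.4546 -0.2704  0.0415]
mallet_grip [210.  140.5] 0.56 [ 0.4352 -0.5082  0.0415]
headtop [ 0.52582384 -0.30170656  0.079     ] end [ 0.34992374 -0.22848703  0.0545    ] mid [ 0.48587742 -0.28341168  0.0545    ]
total [-2.200e-03 -2.000e-04  2.578e-01] per row [-2.200e-03 -2.000e-04  2.578e-01] hyaw now -21.56 turn units -0.012
```

```bash

python3 -m handwheel '[0,0,0,0,0,0,0,0,0,0,0,0,0,0,0,0,0,0,0.02,0,0,0,0.03,0,0,0,0.03,0,0,0,0.03,0,0,0,0.03,0,0,0,0.03,0,0,0,0.03,0,0,0,0.025,0,0,0,0.02,0,0,0,0.013,0,0,0,0,0,0,0,0,0]' 1
python3 -m handwheel '[0,0,0,0,0,0,0,0,0,0,0,0,0,0,0,0,0,0,0,0,0,0,0,0,0,0,0,0,0,0,0,0,0,0,0,0,0,0,0,0,0,0,0,0,0,0,0,0]' -1 60
python3 -m handwheel '[0,0,0,0,0,0,0,0]'
```

```text
t: 9.45
position: [0.4692, -0.2773, 0.0239]
tool_rot: [0.0, 0.187, 0.982, -0.0]
ft_force: [0.2, -0.2, 0.3]
finger_gap: 1.002
finger_force: 0.0
t: 10.65
position: [0.469, -0.2771, 0.0234]
tool_rot: [0.0, 0.187, 0.982, 0.0]
ft_force: [1.1, 0.9, -0.3]
finger_gap: 0.204
finger_force: 59.7
t: 10.85
position: [0.4689, -0.2771, 0.0234]
tool_rot: [-0.0, 0.187, 0.982, 0.0]
ft_force: [0.1, 0.4, -1.1]
finger_gap: 0.204
finger_force: 59.7
```

```bash

python3 -m handwheel '[0,0,-0.01,0,0,0,-0.02,0,0,0,-0.03,0,0,0,-0.03,0,0,0,-0.03,0,0,0,-0.03,0,0,0,-0.03,0,0,0,-0.03,0,0,0,-0.03,0,0,0,-0.03,0,0,0,-0.03,0,0,0,-0.03,0,0,0,-0.02,0,0,0,-0.01,0,0,0,0,0]'
python3 - <<'E'
from h import *
st=arm.get_state(); print(np.round(st['q'],3)); goto(.43,.20,.39,16,0)
E
```

```text
t: 12.35
position: [0.4688, -0.2771, 0.3843]
tool_rot: [0.001, 0.187, 0.982, -0.0]
ft_force: [0.2, -0.1, -4.7]
finger_gap: 0.207
finger_force: 59.7
[-0.655  0.235  1.451  0.     1.454 -1.85 ]
total [ 0.2114  0.4294 -0.006 ] per row [ 0.0132  0.0268 -0.0004] hyaw now -21.56 turn units -4.311
```

```bash

python3 -m handwheel '[0.006,0.012,0,0, 0.012,0.024,0,0, 0.0135,0.028,0,0, 0.0135,0.028,0,0, 0.0135,0.028,0,0, 0.0135,0.028,0,0, 0.0135,0.028,0,0, 0.0135,0.028,0,0, 0.0135,0.028,0,0, 0.0135,0.028,0,0, 0.0135,0.028,0,0, 0.0135,0.028,0,0, 0.0135,0.028,0,0, 0.0135,0.028,0,0, 0.0135,0.028,0,0, 0.0135,0.025,0,0, 0.010,0.012,0,0, 0.006,0.006,0,0, 0,0,0,0]'
python3 -m handwheel '[0,0,0,-0.5,0,0,0,-0.8,0,0,0,-0.9,0,0,0,-0.9,0,0,0,-0.8,0,0,0,-0.4,0,0,0,0,0,0,0,0]'
python3 - <<'E'
from h import *
st=arm.get_state(); c=cam('wrist',st); im=eyes.get_image('wrist'); save('w4',im)
for t,z in [('pin_top',.265),('door_corner',.222),('mallet_head',st['position'][2]+.019)]:
    for r in eyes.spot_point('wrist',t)[:2]: print(t,np.round(r['centre'],1),round(r['confidence'],2),np.round(on_z(c,r['centre'],z),4))
print(proj(c,(.584,.264,.265)))
eyes.get_image('side')
for r in eyes.spot_point('side','pin_top')[:2]: print('side',r['centre'],r['confidence'],on_z(cam('side'),r['centre'],.265))
E
```

```text
t: 14.25
position: [0.4234, 0.2174, 0.3828]
tool_rot: [-0.001, 0.186, 0.982, -0.0]
ft_force: [-0.3, -0.0, -4.4]
finger_gap: 0.203
finger_force: 59.7
t: 15.05
position: [0.4243, 0.2162, 0.3833]
tool_rot: [-0.0, 0.001, 1.0, -0.0]
ft_force: [1.1, 0.9, -3.4]
finger_gap: 0.202
finger_force: 59.7
door_corner [233.1 133. ] 0.7 [0.4803 0.0192 0.222 ]
door_corner [ 94.4 308.4] 0.47 [0.3401 0.2065 0.222 ]
mallet_head [361.3 318.4] 0.87 [0.4919 0.2162 0.4023]
mallet_head [ 70.3 169.3] 0.76 [0.3344 0.1487 0.4023]
[343.08760271 366.22958164]
side [162.8, 190.3] 0.36 [0.57826829 0.25870233 0.265     ]
```

View pics/w4.png

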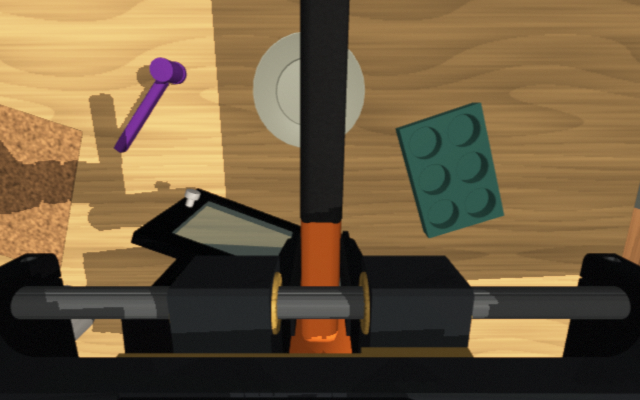

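The mallet is held level along the tool axis. The pin is hidden behind the gripper from here, so I'll refine its position from the saved close view w1.

```bash
python3 - <<'E'
from h import *
im=cv2.imread('pics/w1.png'); hsv=cv2.cvtColor(im,cv2.COLOR_BGR2HSV)
def blob(im,r0,r1,c0,c1):
    hsv=cv2.cvtColor(im,cv2.COLOR_BGR2HSV)[r0:r1,c0:c1]
    m=((hsv[...,0]>12)&(hsv[...,0]<32)&(hsv[...,1]>110)&(hsv[...,2]>70)).astype(np.uint8)
    n,l,s,ce=cv2.connectedComponentsWithStats(m); k=1+np.argmax(s[1:,4]); print(s[k]+[c0,r0,0,0,0],ce[k]); return ce[k][1]+r0,ce[k][0]+c0
w=blob(im,235,290,335,378); print(w)
st={'position':np.array([.5017,.2479,.4035]),'tool_rot':[0,.1318,.9913,0]}
c=cam('wrist',st)
for z in (.255,.26,.265): print(z,on_z(c,w,z))
s=blob(cv2.imread('pics/side0.png'),150,178,180,200); print(s)
for z in (.255,.26,.265): print(z,on_z(cam('side'),s,z))
x=tri([ray(c,w),ray(cam('side'),s)]);print('tri',x,proj(c,x)-w,proj(cam('side'),x)-s)
big=np.hstack([cv2.resize(im[230:300,320:390],(400,400),interpolation=2),cv2.resize(cv2.imread('pics/side0.png')[145:185,170:210],(400,400),interpolation=2)]);cv2.imwrite('pics/pin.png',big)
E
```

```text
[366 235  12  52 405] [38.10617284 20.1654321 ]
(np.float64(255.16543209876542), np.float64(373.10617283950614))
0.255 [0.58998615 0.28241182 0.255     ]
0.26 [0.58762366 0.28220393 0.26      ]
0.265 [0.58526116 0.28199603 0.265     ]
[180 150  12  28 211] [ 3.79620853 14.87203791]
(np.float64(164.87203791469193), np.float64(183.7962085308057))
0.255 [0.58548314 0.27733114 0.255     ]
0.26 [0.58103206 0.27680471 0.26      ]
0.265 [0.57658098 0.27627828 0.265     ]
tri [0.59627865 0.28079169 0.24244026] [ 0.77619881 -1.8638105 ] [ 0.29549567 -0.76460668]
```

View pics/pin.png

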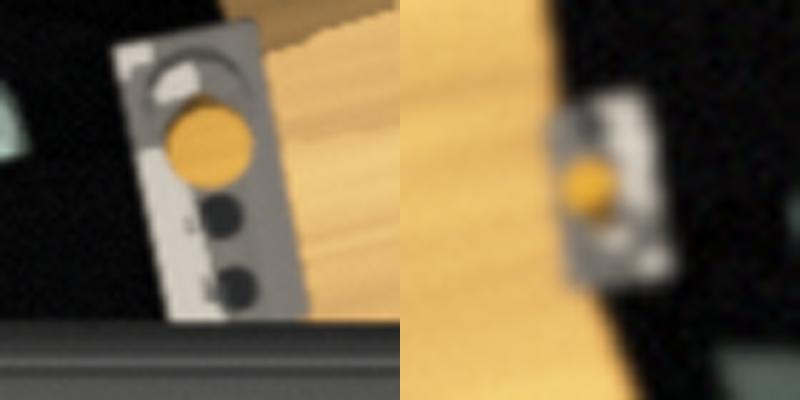

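The crop shows the brass head at w1 (255.4, 356.7) and side (163.5, 188.8). The bracket is screwed down with two dark screws on the far side of the pin.

```bash
python3 - <<'E'
from h import *
st={'position':np.array([.5017,.2479,.4035]),'tool_rot':[0,.1318,.9913,0]}
c=cam('wrist',st);w=(255.2,356.4);s=(163.4,188.6);S=cam('side')
x=tri([ray(c,w),ray(S,s)]);print('tri',x)
for z in (.255,.26,.265): print(on_z(c,w,z),on_z(S,s,z))
goto(.583-.070,.263,.263+.0375-.019+.06,1,0)
E
```

```text
tri [0.58507751 0.26488571 0.25635611]
[0.58548546 0.26564268 0.255     ] [0.58653848 0.2642495  0.255     ]
[0.58318942 0.26568237 0.26      ] [0.58208152 0.263796   0.26      ]
[0.58089338 0.26572207 0.265     ] [0.57762456 0.2633425  0.265     ]
total [-0.0886  0.0464  0.042 ] per row [-0.0886  0.0464  0.042 ] hyaw now -0.08 turn units -0.016
```

```bash

python3 -m handwheel '[-0.012,0.0065,0,0,-0.02,0.011,0,0,-0.02,0.011,0,0,-0.02,0.011,0,0,-0.012,0.006,0,0,-0.0052,0.0028,0,0,0,0,0.02,0,0,0,0.025,0,0,0,0.013,0,0,0,0,0,0,0,0,0,0,0,0,0]'
python3 - <<'E'
from h import *
goto(.5135,.2645,.325,1,0)
im=eyes.get_image('side'); save('s5',cv2.resize(im[110:230,150:330],(720,480),interpolation=cv2.INTER_CUBIC))
E
```

```text
t: 16.55
position: [0.514, 0.2652, 0.3268]
tool_rot: [0.001, 0.0, 1.0, 0.0]
ft_force: [-0.2, 0.2, -3.5]
finger_gap: 0.205
finger_force: 59.7
total [ 0.0005 -0.0007  0.0018] per row [ 0.0005 -0.0007  0.0018] hyaw now -0.06 turn units -0.011
```

View pics/s5.png

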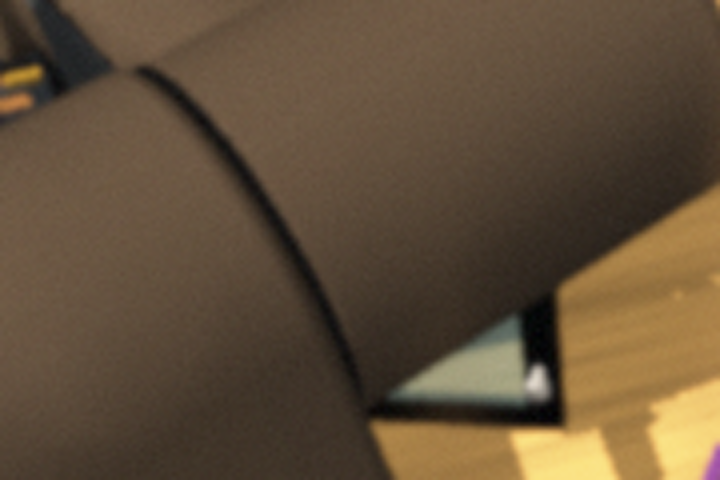

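The arm hides the pin from the side camera here, so I'll strike by geometry and force feedback.

```bash

python3 -m handwheel '[0,0,0.023,0,0,0,0.03,0]'
python3 -m handwheel '[0,0,-0.03,0,0,0,-0.023,0,0,0,0,0,0,0,0,0]'
```

```text
t: 16.8
position: [0.5143, 0.2654, 0.274]
tool_rot: [0.002, 0.0, 1.0, 0.001]
ft_force: [-7.8, 0.3, 8.7]
finger_gap: 0.203
finger_force: 59.7
t: 17.2
position: [0.5135, 0.265, 0.3255]
tool_rot: [0.0, 0.001, 1.0, 0.0]
ft_force: [0.3, -0.2, -5.8]
finger_gap: 0.205
finger_force: 60.0
```

```bash

python3 -m handwheel '[0,0,0.027,0,0,0,0.033,0]'
python3 -m handwheel '[0,0,-0.033,0,0,0,-0.027,0,0,0,0,0,0,0,0,0]'
python3 -m handwheel '[0,0,0.025,0,0,0,0.037,0,0,0,0,0]'
python3 -m handwheel '[0,0,-0.037,0,0,0,-0.025,0,0,0,0,0,0,0,0,0]'

```

```text
t: 17.4
position: [0.5134, 0.2651, 0.2647]
tool_rot: [0.001, 0.0, 1.0, 0.0]
ft_force: [-8.1, 0.5, 15.5]
finger_gap: 0.205
finger_force: 60.0
t: 17.8
position: [0.5132, 0.2649, 0.3241]
tool_rot: [-0.001, 0.001, 1.0, -0.0]
ft_force: [0.7, -0.7, -4.2]
finger_gap: 0.203
finger_force: 60.0
t: 18.1
position: [0.5117, 0.2643, 0.2586]
tool_rot: [-0.004, 0.0, 1.0, -0.001]
ft_force: [-0.3, 0.0, -3.1]
finger_gap: 0.205
finger_force: 60.0
t: 18.5
position: [0.5132, 0.2649, 0.3249]
tool_rot: [-0.0, 0.001, 1.0, -0.0]
ft_force: [-0.4, -0.4, -4.7]
finger_gap: 0.204
finger_force: 60.0
```

```bash
python3 - <<'E'
from h import *
im=eyes.get_image('wrist'); save('w6',im); m=eyes.masks_of('wrist','mallet_head')
old=cv2.imread('pics/w4.png'); new=cv2.imread('pics/w6.png')
for r in m: print(np.round(r['centre']),r['mask'].sum(),round(r['confidence'],2))
def ext(i,r):
    row=cv2.GaussianBlur(i,(1,5),0)[r].astype(int).sum(1); k=np.where(row[250:400]<190)[0]+250
    # run containing 325
    a=b=325
    while row[a-1]<190: a-=1
    while row[b+1]<190: b+=1
    return a,b,b-a+1
for r in (2,20,40,60,80,100,130,160,190,210): print(r,ext(old,r),ext(new,r), [ (np.where(m[0]['mask'][r])[0].min(),np.where(m[0]['mask'][r])[0].max()) if m and m[0]['mask'][r].any() else None])
# black->orange transition row along col 325
for i in (old,new):
    col=i[:,325].astype(int); print(np.where((col[:,2]>150)&(col[:,0]<80))[0][[0,-1]])
goto(.613,.365,.40,8,0)
E
```

```text
[160. 318.] 14043 0.95
[40. 73.] 2256 0.64
2 (300, 348, 49) (298, 341, 44) [(np.int64(298), np.int64(342))]
20 (300, 348, 49) (298, 341, 44) [(np.int64(298), np.int64(342))]
40 (300, 347, 48) (299, 341, 43) [(np.int64(298), np.int64(342))]
60 (301, 346, 46) (299, 341, 43) [(np.int64(298), np.int64(342))]
80 (301, 345, 45) (299, 341, 43) [(np.int64(299), np.int64(342))]
100 (301, 345, 45) (299, 341, 43) [(np.int64(299), np.int64(342))]
130 (301, 344, 44) (299, 340, 42) [(np.int64(299), np.int64(341))]
160 (300, 343, 44) (299, 340, 42) [(np.int64(299), np.int64(342))]
190 (300, 342, 43) (300, 340, 41) [(np.int64(300), np.int64(341))]
210 (300, 341, 42) (300, 340, 41) [(np.int64(300), np.int64(341))]
[223 350]
[217 347]
total [-0.0997  0.1003 -0.0764] per row [-0.0125  0.0125 -0.0096] hyaw now -0.06 turn units -0.012
```

```bash
cat > pitch.py <<'E'
from h import *
from scipy.optimize import least_squares
def pitch(ws):
    P=eyes.camera_params('wrist'); H=np.array(P['hand_eye']); 
    def res(v):
        p,z0,y0,ya=v; out=[]
        for r,a,b in ws:
            for s,c in ((-1,a-.5),(1,b+.5)):
                # find x where edge point projects to row r
                f=lambda x:(lambda q:(P['cy']-P['fy']*q[1]/-q[2],P['cx']+P['fx']*q[0]/-q[2]))(H[:3,:3].T@(np.array([x,y0+ya*x+s*.01,z0+np.tan(p)*x])-H[:3,3]))
                xs=np.linspace(-.03,.14,400); rows=np.array([f(x)[0] for x in xs]); x=np.interp(-r,-rows,xs) if rows[0]>rows[-1] else np.interp(r,rows,xs)
                out.append(f(x)[1]-c)
        return out
    s=least_squares(res,[0,-.032,0,0],x_scale=[.1,.01,.01,.1],diff_step=1e-3); return np.degrees(s.x[0]),s.x[1:],np.sqrt(np.mean(s.fun**2))
if __name__=='__main__':
    rows=(2,20,40,60,80,100,130,160,190,210)
    old=[(300,348),(300,348),(300,347),(301,346),(301,345),(301,345),(301,344),(300,343),(300,342),(300,341)]
    new=[(298,341),(298,341),(299,341),(299,341),(299,341),(299,341),(299,340),(299,340),(300,340),(300,340)]
    for n in (old,new): print(pitch([(r,*ab) for r,ab in zip(rows,n)]))
E
python3 pitch.py
```

```text
(np.float64(-0.22313853444713905), array([-0.02861621,  0.00103313,  0.01557572]), np.float64(0.39179415111988114))
(np.float64(8.125337702039939), array([-0.02894777,  0.00105581, -0.00099876]), np.float64(0.269905046696553))
```

The mallet slipped about 8° head-up in the grip on the last blow. I'll look at the pin obliquely to see how far it went.

```bash

python3 -m handwheel '[0,0,-0.015,0,-0.008,0.018,0,0,-0.016,0.036,0,0,-0.016,0.04,0,0,-0.016,0.04,0,0,-0.010,0.026,0,0,-0.005,0.010,0,0,0,0,0,0,0,0,0,0]'
python3 - <<'E'
from h import *
st=arm.get_state(); c=cam('wrist',st); im=eyes.get_image('wrist'); save('w7',im)
for n in ('wrist',):
  for r in eyes.spot_point(n,'pin_top')[:3]: print(r,[on_z(c,r['centre'],z) for z in (.247,.255)])
eyes.get_image('side')
for r in eyes.spot_point('side','pin_top')[:3]: print('side',r,on_z(cam('side'),r['centre'],.247))
a=proj(c,(.584,.2645,.247)); print(a,proj(c,(.584,.2645,.265)))
r0,c0=int(a[0])-40,int(np.clip(a[1]-50,0,540)); print(r0,c0)
save('w7c',cv2.resize(im[r0:r0+80,c0:c0+100],(750,600),interpolation=cv2.INTER_CUBIC))
E
```

```text
t: 19.5
position: [0.5845, 0.4345, 0.3391]
tool_rot: [-0.001, 0.0, 1.0, -0.001]
ft_force: [0.1, 0.2, -3.5]
finger_gap: 0.202
finger_force: 60.0
{'centre': [197.0, 119.3], 'confidence': 0.53} [array([0.58322047, 0.26947934, 0.247     ]), array([0.58115338, 0.27419239, 0.255     ])]
[197.91471088 113.42927992] [203.76227978 100.33597717]
157 63
```

View pics/w7c.png

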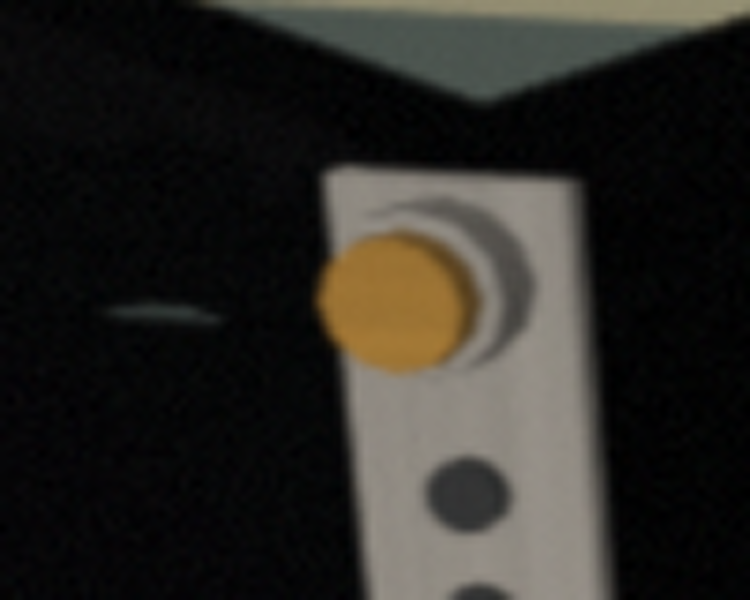

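The oblique view shows the brass head at w7 (197, 116), down on or almost on the boss. Two more blows should make sure it is home.

```bash

python3 -m handwheel '[0.008,-0.018,0,0,0.016,-0.036,0,0,0.016,-0.04,0,0,0.016,-0.04,0,0,0.010,-0.026,0,0,0.005,-0.010,0,0,0,0,0.010,0,0,0,0,0,0,0,0,0]'
python3 -m handwheel '[0,0,0.027,0,0,0,0.042,0]'
python3 -m handwheel '[0,0,-0.042,0,0,0,-0.027,0,0,0,0,0]'
python3 -m handwheel '[0,0,0.025,0,0,0,0.046,0]'
python3 -m handwheel '[0,0,-0.046,0,0,0,-0.025,0,0,0,0,0,0,0,0,0]'
python3 - <<'E'
from h import *
from pitch import pitch
im=eyes.get_image('wrist'); save('w8',im); new=cv2.imread('pics/w8.png')
ws=[]
for r in (2,20,40,60,80,100,130,160,190,205):
    row=new[r].astype(int).sum(1); a=b=320
    while row[a-1]<190: a-=1
    while row[b+1]<190: b+=1
    ws.append((r,a,b))
print(ws); print(pitch(ws)); goto(.584,.4345,.34,1,0)
E
```

```text
t: 20.6
position: [0.5138, 0.2659, 0.3298]
tool_rot: [-0.0, 0.0, 1.0, -0.0]
ft_force: [0.4, -0.2, -3.5]
finger_gap: 0.203
finger_force: 60.0
t: 20.8
position: [0.5149, 0.2664, 0.2624]
tool_rot: [0.002, 0.0, 1.0, 0.001]
ft_force: [1.0, 0.6, -4.4]
finger_gap: 0.204
finger_force: 60.0
t: 21.1
position: [0.515, 0.2664, 0.3337]
tool_rot: [0.003, -0.0, 1.0, 0.001]
ft_force: [0.6, 0.9, -2.6]
finger_gap: 0.204
finger_force: 60.0
t: 21.3
position: [0.5148, 0.2662, 0.2603]
tool_rot: [0.003, 0.0, 1.0, 0.001]
ft_force: [1.1, 0.6, -5.1]
finger_gap: 0.206
finger_force: 60.0
t: 21.7
position: [0.5134, 0.2654, 0.3292]
tool_rot: [-0.0, 0.0, 1.0, -0.0]
ft_force: [-0.2, 0.7, -4.4]
finger_gap: 0.204
finger_force: 60.0
[(2, 299, 342), (20, 299, 342), (40, 299, 342), (60, 299, 341), (80, 299, 341), (100, 299, 341), (130, 299, 341), (160, 300, 340), (190, 300, 340), (205, 299, 340)]
(np.float64(8.266612524897846), array([-0.02991632,  0.00082864,  0.00375767]), np.float64(0.29233483933488125))
total [-0.0707  0.1693 -0.0116] per row [-0.0707  0.1693 -0.0116] hyaw now -0.03 turn units -0.006
```

Those two fell just short of contact. I'll go a little deeper and hold to read the force.

```bash

python3 -m handwheel '[0,0,0.029,0,0,0,0.045,0]'
python3 -m handwheel '[0,0,0,0]'
python3 -m handwheel '[0,0,0.001,0]'
python3 -m handwheel '[0,0,0.001,0]'
python3 -m handwheel '[0,0,0.001,0]'
```

```text
t: 21.95
position: [0.514, 0.2654, 0.256]
tool_rot: [0.001, 0.0, 1.0, 0.001]
ft_force: [0.3, 0.7, -4.2]
finger_gap: 0.202
finger_force: 60.0
t: 22.05
position: [0.5115, 0.2644, 0.2511]
tool_rot: [-0.004, 0.0, 1.0, -0.002]
ft_force: [-0.3, 0.5, -3.0]
finger_gap: 0.209
finger_force: 60.0
t: 22.15
position: [0.5135, 0.265, 0.2552]
tool_rot: [-0.001, 0.0, 1.0, -0.0]
ft_force: [1.1, 0.7, -3.3]
finger_gap: 0.208
finger_force: 60.0
t: 22.25
position: [0.5141, 0.2652, 0.2557]
tool_rot: [0.001, 0.0, 1.0, 0.0]
ft_force: [-0.0, 0.9, -3.8]
finger_gap: 0.205
finger_force: 60.0
t: 22.35
position: [0.514, 0.2652, 0.2547]
tool_rot: [0.001, 0.0, 1.0, 0.0]
ft_force: [-0.1, 0.5, -3.5]
finger_gap: 0.204
finger_force: 60.0
```

```bash

for i in 1; do python3 -m handwheel '[0,0,0.001,0,0,0,0.001,0]'|grep -E 'posi|force'; python3 -m handwheel '[0,0,0.001,0]'|grep -E 'posi|force'; python3 -m handwheel '[0,0,0.001,0]'|grep -E 'posi|force'; done
python3 - <<'E'
from h import *
from pitch import pitch
im=eyes.get_image('wrist'); save('w9',im); new=cv2.imread('pics/w9.png')
ws=[]
for r in (2,20,40,60,80,100,130,160,190,205):
    row=new[r].astype(int).sum(1); a=b=320
    while row[a-1]<190: a-=1
    while row[b+1]<190: b+=1
    ws.append((r,a,b))
print(pitch(ws))
E
```

```text
position: [0.5137, 0.2651, 0.252]
ft_force: [-0.5, 0.4, -3.2]
finger_force: 60.0
position: [0.5136, 0.265, 0.2507]
ft_force: [0.5, 0.2, -3.1]
finger_force: 60.0
position: [0.5136, 0.265, 0.2496]
ft_force: [-1.8, 0.5, -2.3]
finger_force: 60.0
(np.float64(17.303501607625073), array([-3.44091490e-02,  1.07802936e-03, -2.52245502e-05]), np.float64(0.26328259749607813))
```

```bash
for i in 1; do
python3 -m handwheel '[0,0,0.001,0]'|grep -E 'posi|ft'
python3 -m handwheel '[0,0,0.001,0]'|grep -E 'posi|ft'
python3 -m handwheel '[0,0,0.001,0]'|grep -E 'posi|ft'
python3 -m handwheel '[0,0,0.001,0]'|grep -E 'posi|ft'; done
```

```text
position: [0.5135, 0.2651, 0.2489]
ft_force: [-3.2, -0.5, 2.3]
position: [0.5134, 0.2651, 0.2482]
ft_force: [-7.0, -0.5, 8.4]
position: [0.5133, 0.2652, 0.2477]
ft_force: [-8.9, -0.8, 12.9]
position: [0.5132, 0.2653, 0.2471]
ft_force: [-10.0, -0.0, 13.4]
```

The net force rose steadily past 11 N to about 17 N with no give from the pin, so it is home. I'll lift off and return to the mat.

```bash

python3 -m handwheel '[0,0,-0.01,0,0,0,-0.02,0,0,0,-0.025,0,0,0,-0.025,0,0,0,-0.025,0,0,0,-0.02,0,0,0,-0.01,0,0,0,0,0.5,0,0,0,0.8,0,0,0,0.9,0,0,0,0.9,0,0,0,0.8,0,0,0,0.4,0,0,0,0]'
python3 - <<'E'
from h import *
goto(.469,-.277,.385,17,-21.5)
E
```

```text
t: 24.6
position: [0.5135, 0.265, 0.3799]
tool_rot: [-0.0, 0.187, 0.982, -0.0]
ft_force: [0.4, 0.1, -3.9]
finger_gap: 0.203
finger_force: 60.0
total [-0.158  -0.5204 -0.0049] per row [-0.0093 -0.0306 -0.0003] hyaw now -21.58 turn units -0.017
```

```bash

python3 -m handwheel '[-0.004,-0.014,0,0,-0.008,-0.026,0,0,-0.0095,-0.0315,0,0,-0.0095,-0.0315,0,0,-0.0095,-0.0315,0,0,-0.0095,-0.0315,0,0,-0.0095,-0.0315,0,0,-0.0095,-0.0315,0,0,-0.0095,-0.0315,0,0,-0.0095,-0.0315,0,0,-0.0095,-0.0315,0,0,-0.0095,-0.0315,0,0,-0.0095,-0.0315,0,0,-0.0095,-0.0315,0,0,-0.0095,-0.0315,0,0,-0.0095,-0.0315,0,0,-0.008,-0.026,0,0,-0.005,-0.0134,0,0,0,0,0,0]'
python3 -m handwheel '[0,0,0.015,0,0,0,0.03,0,0,0,0.04,0,0,0,0.04,0,0,0,0.04,0,0,0,0.04,0,0,0,0.035,0,0,0,0.025,0,0,0,0.015,0,0,0,0,0,0,0,0,0]'
python3 - <<'E'
from h import *
goto(.469,-.277,.0235,1,-21.5)
E
```

```text
t: 26.5
position: [0.4687, -0.2786, 0.3799]
tool_rot: [-0.0, 0.188, 0.982, 0.0]
ft_force: [-0.6, 0.3, -4.9]
finger_gap: 0.208
finger_force: 60.0
t: 27.6
position: [0.4697, -0.2766, 0.1011]
tool_rot: [0.0, 0.187, 0.982, -0.0]
ft_force: [0.1, -0.2, -4.6]
finger_gap: 0.205
finger_force: 60.0
total [ 0.0005 -0.0006  0.0776] per row [ 0.0005 -0.0006  0.0776] hyaw now -21.5 turn units -0.001
```

```bash

python3 -m handwheel '[0,0,0.005,0,0,0,0.01,0,0,0,0.01,0,0,0,0.01,0,0,0,0.005,0,0,0,0.005,0,0,0,0.005,0,0,0,0,0]' -1 20
python3 -m handwheel '[0,0,0.005,0,0,0,0.004,0,0,0,0.004,0,0,0,0.004,0,0,0,0.003,0]'
python3 -m handwheel '[0,0,0.003,0,0,0,0.003,0,0,0,0.002,0,0,0,0,0,0,0,0,0]'
python3 - <<'E'
from h import *
from pitch import pitch
im=eyes.get_image('wrist'); save('w10',im); new=cv2.imread('pics/w10.png')
print([ (np.round(r['centre']),r['mask'].sum(),round(r['confidence'],2)) for r in eyes.masks_of('wrist','mallet_head')])
ws=[]
for r in (2,20,40,60,80,100,130,160,190,205):
    row=new[r].astype(int).sum(1); a=b=322
    while a>250 and row[a-1]<190: a-=1
    while b<400 and row[b+1]<190: b+=1
    ws.append((r,a,b))
print(ws,pitch(ws))
E
```

```text
t: 28.4
position: [0.4692, -0.2769, 0.0499]
tool_rot: [-0.0, 0.187, 0.982, 0.0]
ft_force: [-0.8, 1.3, -4.0]
finger_gap: 0.209
finger_force: 20.0
t: 28.9
position: [0.469, -0.2769, 0.0309]
tool_rot: [-0.0, 0.187, 0.982, 0.0]
ft_force: [-5.0, 2.1, 4.0]
finger_gap: 0.208
finger_force: 20.0
t: 29.4
position: [0.4694, -0.277, 0.0224]
tool_rot: [-0.0, 0.187, 0.982, 0.0]
ft_force: [-4.1, 1.2, 1.7]
finger_gap: 0.209
finger_force: 20.0
[(array([  9., 628.]), np.int64(470), 0.62), (array([155., 317.]), np.int64(14714), 0.59)]
[(2, 295, 344), (20, 296, 344), (40, 295, 344), (60, 290, 343), (80, 296, 344), (100, 278, 342), (130, 285, 342), (160, 295, 342), (190, 295, 341), (205, 322, 322)] (np.float64(-35.076764442746104), array([ 0.02003087, -0.00079267,  0.00715587]), np.float64(7.829115550371136))
```

```bash

python3 -m handwheel '[0,0,0,0,0,0,0,0,0,0,0,0,0,0,0,0,0,0,0,0,0,0,0,0,0,0,0,0,0,0,0,0]' 0.4
python3 -m handwheel '[0,0,-0.01,0,0,0,-0.02,0,0,0,-0.035,0,0,0,-0.035,0,0,0,-0.035,0,0,0,-0.035,0,0,0,-0.035,0,0,0,-0.035,0,0,0,-0.02,0,0,0,0,0]'
python3 - <<'E'
from h import *
st=arm.get_state(); c=cam('wrist',st); im=eyes.get_image('wrist'); save('w11',im)
for t in ['mallet_head','mallet_grip','mat_top']:
    for r in eyes.spot_point('wrist',t)[:3]: print(t,np.round(r['centre'],1),round(r['confidence'],2),np.round(on_z(c,r['centre'],.004 if t=='mat_top' else .0415),4))
T=cam('top'); im=eyes.get_image('top'); save('t11',im)
for r in eyes.spot_point('top','mallet_head')[:4]: print('top',np.round(r['centre'],1),round(r['confidence'],2),np.round(on_z(T,r['centre'],.0415),4))
S=cam('side');eyes.get_image('side')
for n in ('mallet_head','mallet_grip','door_corner'):
  for r in eyes.spot_point('side',n)[:4]: print('side',n,np.round(r['centre'],1),round(r['confidence'],2),np.round(on_z(S,r['centre'],.222 if n[0]=='d' else .0415),4))
a=cv2.imread('pics/w3.png').astype(int);b=cv2.imread('pics/w11.png').astype(int)
o=lambda i:(lambda k:(k[0].min(),k[0].max(),k[1].min(),k[1].max(),k[0].size))(np.where((i[:250,280:360,2]>170)&(i[:250,280:360,1]<120)&(i[:250,280:360,0]<60)))
print(o(a),o(b)); print(st['position'])
E
```

```text
t: 30.3
position: [0.4693, -0.277, 0.0224]
tool_rot: [0.0, 0.187, 0.982, 0.0]
ft_force: [0.7, -0.4, 0.2]
finger_gap: 0.699
finger_force: 0.0
t: 31.3
position: [0.4698, -0.2774, 0.286]
tool_rot: [0.002, 0.187, 0.982, -0.001]
ft_force: [0.1, 0.5, -0.6]
finger_gap: 0.703
finger_force: 0.0
mallet_head [251.2 139.5] 0.79 [ 0.4882 -0.5426  0.0415]
mallet_head [209. 316.] 0.74 [ 0.5199 -0.3022  0.0415]
mat_top [173.3 329.2] 0.9 [ 0.4898 -0.2714  0.004 ]
top [281.9 415.1] 0.94 [ 0.096  -0.3939  0.0415]
top [219.7 249.4] 0.58 [0.3312 0.1982 0.0415]
top [171.8 448.6] 0.52 [ 0.4921 -0.5362  0.0415]
side mallet_head [266.1 312.9] 0.78 [0.286  0.0091 0.0415]
side mallet_head [178.3 377.7] 0.68 [ 0.5179 -0.2953  0.0415]
side mallet_head [279.3 464.7] 0.64 [ 0.1093 -0.3853  0.0415]
side mallet_head [173.  445.5] 0.54 [ 0.4665 -0.5202  0.0415]
side mallet_grip [254.7 444.5] 0.93 [ 0.1968 -0.3686  0.0415]
side mallet_grip [197.9 381.4] 0.86 [ 0.4418 -0.2748  0.0415]
side mallet_grip [182.  448.3] 0.67 [ 0.4301 -0.5106  0.0415]
(np.int64(52), np.int64(204), np.int64(34), np.int64(49), 787) (np.int64(40), np.int64(193), np.int64(35), np.int64(49), 792)
[ 0.46982639 -0.2773917   0.28600694]
```

The mallet is standing level on the mat with its head at about (.52, -.30). Next is the door: shut the fingers and go in front of its free edge, above the knob.

```bash

python3 -m handwheel '[0,0,0,-0.9,0,0,0,-1.0,0,0,0,0]' -1
python3 - <<'E'
from h import *
goto(.440,.056,.286,1,-12)
E
```

```text
t: 32.1
position: [0.4693, -0.277, 0.2823]
tool_rot: [-0.0, 0.104, 0.995, 0.0]
ft_force: [-0.4, -0.1, 0.9]
finger_gap: 0.503
finger_force: 0.0
total [ 0.0978  0.3197 -0.0036] per row [ 0.0978  0.3197 -0.0036] hyaw now -11.98 turn units 0.004
```

```bash

python3 -m handwheel '[0.004,0.012,0,0,0.008,0.024,0,0,0.009,0.03,0,0,0.009,0.03,0,0,0.009,0.03,0,0,0.009,0.03,0,0,0.009,0.03,0,0,0.009,0.03,0,0,0.009,0.03,0,0,0.009,0.03,0,0,0.007,0.024,0,0,0.005,0.014,0,0,0.002,0.006,0,0,0,0,0,0]'
python3 - <<'E'
from h import *
st=arm.get_state(); c=cam('wrist',st); im=eyes.get_image('wrist'); save('w12',im)
for r in eyes.spot_point('wrist','door_corner')[:3]: print(np.round(r['centre'],1),round(r['confidence'],2),np.round(on_z(c,r['centre'],.222),4))
eyes.get_image('top')
for r in eyes.spot_point('top','door_corner')[:3]: print('top',np.round(r['centre'],1),round(r['confidence'],2),np.round(on_z(cam('top'),r['centre'],.222),4))
goto(.446,.056,.175,1,-12)
E
```

```text
t: 33.5
position: [0.4399, 0.0571, 0.2825]
tool_rot: [0.0, 0.105, 0.994, 0.0]
ft_force: [0.4, -0.2, -0.1]
finger_gap: 0.002
finger_force: 0.0
[266.  279.8] 0.65 [0.4785 0.0179 0.222 ]
total [-0.0055  0.0014  0.1074] per row [-0.0055  0.0014  0.1074] hyaw now -12.13 turn units -0.026
```

```bash

python3 -m handwheel '[0,0,0.01,0,0,0,0.02,0,0,0,0.025,0,0,0,0.025,0,0,0,0.018,0,0,0,0.009,0,0,0,0,0,-0.005,-0.0006,0,0,-0.006,-0.0006,0,0,-0.006,-0.0006,0,0,-0.005,-0.0006,0,0,-0.005,-0.0006,0,0,-0.004,-0.0006,0,0,-0.004,-0.0006,0,0]'
python3 -m handwheel '[-0.004,-0.0005,0,0,-0.004,-0.0005,0,0,-0.004,-0.0005,0,0,-0.004,-0.0005,0,0,-0.004,-0.0005,0,0,-0.004,-0.0005,0,0,-0.004,-0.0005,0,0,-0.004,-0.0005,0,0,-0.004,-0.0005,0,0,-0.004,-0.0005,0,0]'
```

```text
t: 35.1
position: [0.474, 0.0448, 0.1755]
tool_rot: [-0.0, 0.105, 0.994, 0.0]
ft_force: [-0.1, 0.3, -0.8]
finger_gap: 0.001
finger_force: 0.0
t: 36.1
position: [0.5121, 0.0317, 0.1755]
tool_rot: [0.0, 0.105, 0.994, 0.0]
ft_force: [-0.8, 0.8, -0.7]
finger_gap: 0.004
finger_force: 0.3
```

```bash

python3 -m handwheel '[-0.003,-0.0004,0,0,-0.003,-0.0004,0,0,-0.003,-0.0004,0,0,-0.003,-0.0004,0,0,-0.003,-0.0004,0,0,-0.003,-0.0004,0,0,-0.003,-0.0004,0,0]'|grep -E 'posi|ft'
python3 -m handwheel '[-0.002,-0.0002,0,0,-0.002,-0.0002,0,0,-0.002,-0.0002,0,0]'|grep -E 'posi|ft'
python3 -m handwheel '[-0.0015,-0.0002,0,0,-0.0015,-0.0002,0,0]'|grep -E 'posi|ft'
python3 - <<'E'
from h import *
eyes.get_image('side')
for r in eyes.spot_point('side','door_corner')[:2]: print(np.round(r['centre'],1),r['confidence'],on_z(cam('side'),r['centre'],.222))
E
```

```text
position: [0.5319, 0.0245, 0.1755]
ft_force: [-0.6, 0.6, -0.4]
position: [0.5376, 0.0227, 0.1755]
ft_force: [-1.3, 0.7, -0.3]
position: [0.5404, 0.0217, 0.1755]
ft_force: [-0.4, 0.4, 0.5]
[157.7 286.6] 0.74 [5.49369130e-01 1.82525067e-04 2.22000000e-01]
[145.5 343.4] 0.38 [ 0.5416334  -0.17052404  0.222     ]
```

```bash
for i in 1; do
python3 -m handwheel '[-0.0015,-0.0002,0,0,-0.0015,-0.0002,0,0]'|grep -E 'posi|ft'
python3 -m handwheel '[-0.0015,-0.0002,0,0,-0.0015,-0.0002,0,0]'|grep -E 'posi|ft'
python3 -m handwheel '[-0.0015,-0.0002,0,0]'|grep -E 'posi|ft'
python3 -m handwheel '[-0.0015,-0.0002,0,0]'|grep -E 'posi|ft'; done
```

```text
position: [0.5432, 0.0207, 0.1755]
ft_force: [0.3, 0.2, 0.1]
position: [0.5461, 0.0197, 0.1755]
ft_force: [-0.1, 0.4, -0.2]
position: [0.5476, 0.0191, 0.1755]
ft_force: [-0.9, 0.5, 0.4]
position: [0.549, 0.0186, 0.1754]
ft_force: [-0.4, 0.1, -0.2]
```

```bash
for i in 1; do
python3 -m handwheel '[-0.0015,-0.0002,0,0,-0.0015,-0.0002,0,0]'|grep -E 'posi|ft'
python3 -m handwheel '[-0.0015,-0.0002,0,0]'|grep -E 'posi|ft'
python3 -m handwheel '[-0.0015,-0.0002,0,0]'|grep -E 'posi|ft'
python3 -m handwheel '[-0.0015,-0.0002,0,0]'|grep -E 'posi|ft'; done
```

```text
position: [0.5513, 0.0178, 0.1754]
ft_force: [-7.8, 4.8, 4.0]
position: [0.5514, 0.0178, 0.1753]
ft_force: [-14.7, 6.0, 9.3]
position: [0.5514, 0.0178, 0.1753]
ft_force: [-23.5, 9.6, 13.6]
position: [0.5515, 0.0178, 0.1753]
ft_force: [-29.5, 11.8, 17.9]
```

The door is hard against its stop. Backing off straight out.

```bash

python3 -m handwheel '[0.002,0,0,0,0.002,0,0,0,0.003,0,0,0,0.005,0,0,0,0.01,0,0,0,0.02,0,0,0,0.02,0,0,0,0.02,0,0,0,0.01,0,0,0,0,0,0,0,0,0,-0.02,0,0,0,-0.04,0,0,0,-0.04,0,0,0,-0.04,0,0,0,-0.03,0,0,0,-0.01,0,0,0,0,0,0,0,0,0]'
python3 - <<'E'
from h import *
S=cam('side');im=eyes.get_image('side');save('s13',im)
for n,z in (('door_corner',.222),('mallet_head',.0415),('pin_top',.247)):
  for r in eyes.spot_point('side',n)[:4]: print(n,np.round(r['centre'],1),round(r['confidence'],2),np.round(on_z(S,r['centre'],z),4))
T=cam('top');im=eyes.get_image('top');save('t13',im)
for n,z in (('door_corner',.222),('mallet_head',.0415),('plate',0),('egg_mould',0),('canister',0)):
  for r in eyes.spot_point('top',n)[:3]: print('top',n,np.round(r['centre'],1),round(r['confidence'],2),np.round(on_z(T,r['centre'],z),4))
st=arm.get_state(); c=cam('wrist',st);im=eyes.get_image('wrist');save('w13',im)
for n,z in (('door_corner',.222),('pin_top',.247)):
  for r in eyes.spot_point('wrist',n)[:2]: print('wrist',n,np.round(r['centre'],1),round(r['confidence'],2),np.round(on_z(c,r['centre'],z),4))
E
```

```text
t: 40.3
position: [0.4659, 0.0353, 0.3541]
tool_rot: [-0.001, 0.105, 0.994, 0.0]
ft_force: [-1.0, -0.6, -0.6]
finger_gap: 0.008
finger_force: 0.0
mallet_head [264.7 314.4] 0.8 [0.2888 0.0036 0.0415]
mallet_head [279.9 464.1] 0.7 [ 0.1082 -0.3828  0.0415]
mallet_head [168.1 446.3] 0.59 [ 0.4843 -0.533   0.0415]
mallet_head [197.9 381. ] 0.47 [ 0.4422 -0.2736  0.0415]
top door_corner [218.8 251.3] 0.51 [0.3175 0.1643 0.222 ]
top mallet_head [278.9 413.9] 0.92 [ 0.1066 -0.3901  0.0415]
top mallet_head [177.3 450.5] 0.74 [ 0.4714 -0.542   0.0415]
top mallet_head [225.4 305. ] 0.48 [ 0.306  -0.0043  0.0415]
top plate [222.5 249.1] 0.76 [0.3245 0.2056 0.    ]
top egg_mould [191.4 191.9] 0.83 [0.4465 0.4215 0.    ]
top canister [117.9 366.7] 0.91 [ 0.7166 -0.246   0.    ]
wrist pin_top [265.1 590.5] 0.56 [0.5849 0.2665 0.247 ]
```

```bash

python3 -m handwheel '[-0.01,0.015,0,0,-0.02,0.03,0,0,-0.02,0.03,0,0,-0.01,0.02,0,0,0,0.01,0,0,0,0,0,0,0,0,0,0,0,0,0,0]'
python3 - <<'E'
from h import *
st=arm.get_state(); c=cam('wrist',st);im=eyes.get_image('wrist');save('w14',im)
for n,z in (('door_corner',.222),('pin_top',.247),('cabinet',0)):
  for r in eyes.spot_point('wrist',n)[:3]: print('wrist',n,np.round(r['centre'],1),round(r['confidence'],2),np.round(on_z(c,r['centre'],z),4))
# gold centroid
b=cv2.cvtColor(cv2.imread('pics/w14.png'),cv2.COLOR_BGR2HSV)
p=proj(c,(.584,.2655,.247)); r0,c0=int(p[0])-11,int(p[1])-11; s=b[r0:r0+22,c0:c0+22]
k=np.where((s[...,0]>12)&(s[...,0]<30)&(s[...,1]>140)&(s[...,2]>90)); rc=(k[0].mean()+r0,k[1].mean()+c0); print(p,k[0].size,k[1].ptp() if hasattr(k[1],'ptp') else (k[1].min(),k[1].max()),rc,[np.round(on_z(c,rc,z),4) for z in (.242,.247,.252)])
print(proj(c,(.584,.2655,.252)),'corner shut',proj(c,(.556,-.002,.222)))
eyes.get_image('side');S=cam('side')
for n,z in (('door_corner',.222),('pin_top',.247),('mallet_head',.0415)):
  for r in eyes.spot_point('side',n)[:4]: print(n,np.round(r['centre'],1),round(r['confidence'],2),np.round(on_z(S,r['centre'],z),4))
E
```

```text
t: 41.75
position: [0.5462, 0.1249, 0.3559]
tool_rot: [0.0, 0.105, 0.994, 0.0]
ft_force: [0.2, 0.1, 0.9]
finger_gap: 0.006
finger_force: 0.0
wrist door_corner [229.7 194.3] 0.6 [ 0.5624 -0.0028  0.222 ]
wrist pin_top [200.7 485. ] 0.77 [0.5832 0.2663 0.247 ]
wrist cabinet [223.8 334.5] 0.75 [0.6618 0.1255 0.    ]
[201.7879602  484.14377755] 240 (np.int64(0), np.int64(18)) (np.float64(200.94583333333333), np.float64(482.125)) [array([0.5847, 0.2659, 0.242 ]), array([0.5829, 0.2638, 0.247 ]), array([0.581 , 0.2618, 0.252 ])]
[203.32200107 486.73941825] corner shut [223.40224303 193.0750469 ]
mallet_head [264.  314.7] 0.9 [0.2906 0.0021 0.0415]
mallet_head [168.8 446.5] 0.88 [ 0.4814 -0.5322  0.0415]
mallet_head [175.7 381.6] 0.69 [ 0.5238 -0.3119  0.0415]
mallet_head [278.8 464.9] 0.62 [ 0.1104 -0.3867  0.0415]
```

Every check agrees: the pin is home, the door corner is at its shut position, and the mallet head is on the mat.

```bash
python3 -c "
from cell import arm
print(arm.hand_in())"
```

```text
the job is handed in; nothing more can be done
None
```

I handed the job in at about 42 s: measurements put the pin home on its bracket, the mallet is back standing with its head on the cork mat (about 13 mm from where it began), and the door was eased shut; the mallet tilted in the grip during the blows and my first grasp missed, and I had no picture views left to check the end state by eye.

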